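Hold the tall glass cell in the photometer's light path

ROBOT

A 7-joint arm with a two-finger parallel gripper is mounted at the origin on the work surface. World frame = base frame: x ahead of the robot, y to its left, z up, the work surface at z = 0. Lengths are in m, angles in rad, forces in N, time in s.
With the tool pointing down it reaches from about 0.4 to 0.85 m from the base axis. Payload 4.5 kg.
Tool frame: the origin (TCP) lies midway between the tips of the shut fingers; the grasp point (between the pads) lies 19 mm behind it; x points along the fingers, y is the direction in which the jaws open and shut, and the axes are right-handed (so a half turn about x gives the same grasp; the last joint's range is limited). The gripper opens to 88 mm and grips with 3 to 60 N. Pads are 18 mm wide; open, the fingers measure 123 mm over their backs; the gripper's body (75 mm by 187 mm) begins 45 mm behind the grasp point.
Start: joints at [1.265, 0.689, -0.195, 1.565, 0.157, 0.902, -0.215], TCP at [0.208, -0.589, 0.239] pointing down, gripper open.
Joint ranges: [-3.01, 3.01], [-0.46, 2.08], [-1.47, 1.51], [0.13, 2.56], [-1, 4.14], [0.04, 2.09], [-2.66, 2.66]. Speed limits (rad/s): [2.57, 2.57, 3.14, 3.14, 3.14, 3.14, 3.14].

INTERFACE

Orientations are given as a unit quaternion [x, y, z, w].
In Python, from plant import r gives the robot as it stands.
- The arm moves only by the tool arm_command, never from a script. Its argument "plan" is a list of rows, each a list of 5 numbers: the finger opening in m, from 0 to 0.0881, then the shift along the tool's x, y, z in m, then the turn about the tool's x in rad. In form: [[grip, dx, dy, dz, roll], ...]. A call has 1 to 12 rows; each row shifts and turns the commanded pose from where the row before left it, along the tool's axes as they then stand; what a row does not reach is not made up. A row lasts 1/8 s, in which the tool goes at most 62.5 mm and 10.7 degrees, less where a joint would pass 70% of its speed; a pose out of reach is approached as far as the arm can. A call is refused whole if a number of a shift passes 0.0625 or a number of a turn 0.188, either way. A call with a gripper value outside its range is refused whole. The fingers move at their own pace and stop on an object; "force" is the grip in N (left out, the last holds). Time passes only in rows, so rows that do not move let the fingers close. It gives the time, the measured TCP pose, the force and the opening at its end, in the units of the state.
- r.get_state(): the state, without advancing time (a new reading comes with each control period).
- r.snapshot(name): name is "side" or "top"; returns (picture, depth): 384x512x3 uint8, red, green, blue; 384x512 float32, m along the optical axis (not along the pixel's ray), 0 where there is no reading.
- r.calibration(name): a dict with "fx", "fy", "cx", "cy" (pixels), "k1" (the pictures are not rectified: a ray, as slopes to the right and down, at radius r is drawn at 1 + k1 r^2 times it, then the intrinsics apply), "eye" and "orientation" of the camera in the world. Camera axes: x right, y down, z forward; pixel columns grow to the right and rows downward; lengths in m; the calibration is good to about 2 mm. A picture is of the moment at which its call begins. calibration takes no time and is no camera call.
- r.finish_job(): hands the job in, once; it reports no verdict.
The state is a dict: "clock": time; "q": joint angles; "qd": joint speeds; "joint_torque": joint torques, N m; "tool_pos": TCP position; "eef_rot": TCP orientation; "contact_force": force on the tool from outside, world axes, zero at the start; "moment": the same for the moment, N m; "opening": opening from 0.0 (shut) to 1.0 (fully open).
Only numpy, scipy, OpenCV 4.12 (cv2) and the standard library are available. Lean on these libraries where they do the work, as an engineer would, in place of code of your own. Each camera call takes 0.05 s, during which the arm holds its last target.

TASK

Slide the photometer's shutter fully open, then take the tallest of the three glass cells out of the rack, gripping it by its two frosted faces only and never touching its clear faces. Hold it upright in the open gap, midway between lamp and detector, free of the instrument, so that the beam goes squarely in through one clear face and out through the other. Finish while still holding it there; leave the other things where they stand.

Things in the scene. Friction and masses are not known exactly. Their poses are not given: they have to be found in the camera images.
- photometer: Fixed. Base plate 130 (x) x 360 (y) x 8 mm, origin centre of its underside; two grey housings, tops at 90 mm: lamp (130 x 100 mm, centred at y +130), detector (110 x 85 mm, centred at y -137.5, with a round nozzle 26 mm in diameter ending at y -83). The 3 mm wide beam runs along y at x 0, 55 mm above the table. The gap is clear from y -83 to +72, open above and at both x sides.
- beam_mid (a point): Point on the beam's centre line at the middle of the gap (to 8 mm), 55 mm above the table: photometer frame (0, 0, 55) mm.
- shutter (a joint): Shutter of the lamp: 0 = closed, 0.045 m = fully open at its stop; it slides along the photometer's -x axis and stays where it is left. Friction about 1.5 N. It starts 0 to 8 mm open.
- shutter_tab (a point): Centre of the top of the shutter's black tab, a block 22 (x) x 16 (y) x 28 mm on top of the lamp housing; axes as the photometer's. At joint 0 it is at photometer (0, 98, 122) mm. Pinch it from above across its 16 mm, or push it. Housing top 32 mm below this point; a plate 4 mm high, 30 x 34 mm, at the tab's foot carries the blade that hangs before the lamp port at photometer y 72 to 75.
- rack: Fixed low whitish rack, 46 (x) x 220 (y) x 21 mm, origin centre of its underside, with three slots 26 (x) x 36 (y) mm at y -66, 0 and +66 mm, slot floor 6 mm above the table, walls 15 mm deep. One glass cell stands in each slot, in any order, with its frosted faces towards rack +x and -x.
- cell: The cell to use, the tallest: open-topped glass box 20 (x) x 30 (y) x 55 mm high, 42 g (may vary by a third). Origin: centre of its underside; z up. Frosted (matt whitish) faces: the two 30 mm wide ones, at x -10 and +10. Clear faces: the two 20 mm wide ones, at y -15 and +15; their clear glass is 14 mm wide, full height above a 4 mm floor. Light must pass along its y axis.
- clear_faces: The two clear glass panes of the tall cell (rigidly part of it, same origin and axes), standing 0.5 mm proud at y -15.5 and +15.5; fingers must not touch them.
- square_cell: Another cell in the rack, 20 x 20 x 42 mm, origin under its centre; not to be used or moved.
- short_cell: Another cell in the rack, 20 (x) x 30 (y) x 32 mm, origin under its centre; not to be used or moved.
- beaker: Glass beaker, 60 mm in diameter, 75 mm high, beside the rack on its +x side; origin under its centre; leave alone.
- flask: Conical glass flask, 72 mm in diameter, 110 mm high; origin under its centre; leave alone.
- jar: Amber jar, 56 mm in diameter, 80 mm high, between the robot and the equipment; origin under its centre; leave alone.
- wash_bottle: White bottle, 64 mm in diameter, 160 mm high, beyond the equipment; origin under its centre; leave alone.
- reagent: Amber bottle, 60 mm in diameter, 130 mm high, beyond the equipment; origin under its centre; leave alone.
- pipette: Pipette 225 mm long lying on the table along its x axis, 26 mm thick; leave alone.
Things that resemble listed ones, but are neither listed nor needed, are in the scene too. Leave any orange look-alike of the cell alone. Leave any black look-alike of the rack alone.

How it is judged:
On the way, in this order (a step that is already met when the one before it is completed fails the run):
1. the shutter is slid open (at least 36 of its 45 mm) (value of joint shutter above 0.036 m), for 0.2 s.
2. the tall cell is gripped and lifted clear of the rack (contact force between the fingers and cell above 2 N and z of cell in the frame of rack above 0.03 m), for 0.2 s.
At the end, for the whole second after the job is handed in: Shutter 36+ mm open; gripper holding the tall cell still, off its clear faces and off the instrument (3+ mm over its base plate); tilt < 0.15 rad, y axis within 0.2 rad of the beam, beam within 5.5 mm of the cell's mid-plane and 7 to 50 mm up it; cell within 35 mm of mid-gap (value of joint shutter above 0.036 m and contact force between the fingers and cell above 2 N and contact force between the fingers and clear_faces below 0.5 N and contact force between cell and photometer below 0.2 N and height (world z) of cell above 0.011 m and linear speed of cell below 0.03 m/s and angular speed of cell below 0.3 rad/s and angle between cell's own z axis and vertical below 0.15 rad and angle between the y axis of cell and the y axis of photometer, either way round below 0.2 rad and x of beam_mid in the frame of cell between -0.0055 and 0.0055 m and z of beam_mid in the frame of cell between 0.007 and 0.05 m and y of cell in the frame of photometer between -0.035 and 0.035 m); the arm keeps its last pose, push and grip.
It fails at once if the fingers touch a clear face of the tall cell (contact force between the fingers and clear_faces above 0.5 N).
It fails at once if the tall cell is tipped over (angle between cell's own z axis and vertical above 0.7 rad).
It fails at once if another thing is moved more than 25 mm or tipped (distance of any of square_cell, short_cell, beaker, flask, jar, wash_bottle, reagent, pipette from where it was at the start of the episode above 0.025 m or angle between any of square_cell, short_cell, beaker, flask, jar, wash_bottle, reagent's own z axis and vertical above 0.5 rad).
It also fails if it takes over 54 s, if anything falls off the work surface, if the arm or the gripper's body presses on something with over 40 N, if the wrist force passes 120 N, or if a joint passes its speed limit or range.

## Working session

There is one attempt and no reset: what is moved stays moved. The work goes in short steps, Python scripts to look and compute and a tool call to move; the robot and the scene stay as the last step left them, time stands still between calls to the robot, and variables do not carry over. Pictures are saved under pics/ and viewed, and the job is handed in when it is done.

Besides the shell and the picture viewer there is one more tool, called after "Emit:" as name(argument=value, ...), one argument or row to a line, values as JSON. arm_command: Moves the arm, as the interface text tells. Its arguments: {"type":"object","properties":{"plan":{"type":"array","items":{"type":"array","items":{"type":"number"}}},"force":{"type":"number"}},"required":["plan"]}

```bash
ls; mkdir -p pics; cat > h.py <<'E'
import numpy as np, cv2
from plant import r
from scipy.spatial.transform import Rotation as R
E
python3 - <<'E'
from h import *
s=r.get_state(); print({k:np.round(v,3).tolist() for k,v in s.items()})
for n in("top","side"):
    p,d=r.snapshot(n); cv2.imwrite(f"pics/{n}0.png",p[:,:,::-1]); np.save(f"{n}0_d.npy",d); np.save(f"{n}0_p.npy",p)
    print(n,r.calibration(n))
E
```

```text
pics
{'clock': 0.0, 'q': [1.265, 0.69, -0.195, 1.566, 0.157, 0.903, -0.215], 'qd': [-0.0, 0.001, -0.001, -0.0, 0.001, 0.001, -0.001], 'joint_torque': [-0.002, -52.756, -1.267, -15.343, -0.053, 0.007, 0.0], 'tool_pos': [0.208, -0.589, 0.238], 'eef_rot': [-0.697, -0.12, 0.697, -0.119], 'contact_force': [-0.413, -1.126, 0.871], 'moment': [-0.015, -0.004, 0.047], 'opening': 1.001}
top {'fx': 348.0903613146505, 'fy': 348.0903613146505, 'cx': 246.01521202232752, 'cy': 191.93910278118398, 'k1': -0.07856811155364184, 'eye': array([0.4739469 , 0.11249799, 1.05747599]), 'orientation': array([-0.69619102,  0.71616171, -0.02896877,  0.03989092])}
side {'fx': 397.59703706324365, 'fy': 397.59703706324365, 'cx': 248.09816148646587, 'cy': 191.20298916162275, 'k1': -0.004463054379151758, 'eye': array([ 0.46808869, -0.52954753,  0.80467463]), 'orientation': array([ 0.92487154, -0.08861524,  0.02823195, -0.36873151])}
```

View pics/top0.png

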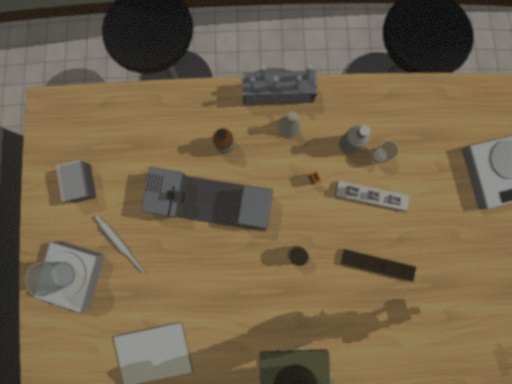

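View pics/side0.png

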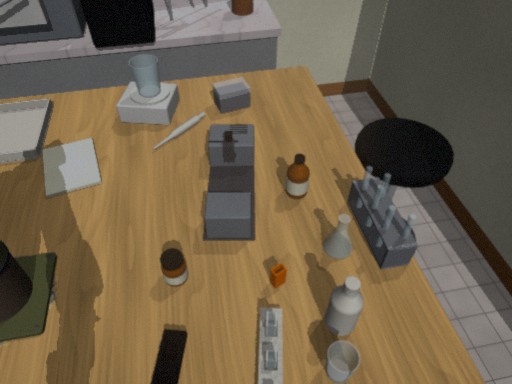

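```bash
cat >> h.py <<'E'
C={}
def cal(n):
    if n not in C:
        c=r.calibration(n); K=np.array([[c['fx'],0,c['cx']],[0,c['fy'],c['cy']],[0,0,1]])
        C[n]=(K,c['k1'],np.array(c['eye']),R.from_quat(c['orientation']))
    return C[n]
def ray(n,uv):
    K,k1,e,q=cal(n); u=cv2.undistortPoints(np.array(uv,float).reshape(-1,1,2),K,np.array([k1,0,0,0,0.]))[:,0]
    return e,q.apply(np.c_[u,np.ones(len(u))])
def onz(n,uv,z):
    e,d=ray(n,uv); return e+d*((z-e[2])/d[:,2])[:,None]
def proj(n,P):
    K,k1,e,q=cal(n); p=q.inv().apply(np.atleast_2d(P)-e)
    return cv2.projectPoints(p,np.zeros(3),np.zeros(3),K,np.array([k1,0,0,0,0.]))[0][:,0]
def crop(p,x,y,w,h,s,name):
    c=cv2.resize(p[y:y+h,x:x+w,::-1],None,fx=s,fy=s,interpolation=cv2.INTER_CUBIC); cv2.imwrite(f"pics/{name}.png",c)
E
python3 - <<'E'
from h import *
t=np.load("top0_p.npy");s=np.load("side0_p.npy")
crop(t,325,170,95,50,8,"rack_t"); crop(s,240,295,130,89,6,"rack_s"); crop(t,135,160,145,75,5,"ph_t"); crop(s,190,110,80,140,4,"ph_s")
E
```

```text
(no output)
```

View pics/rack_t.png

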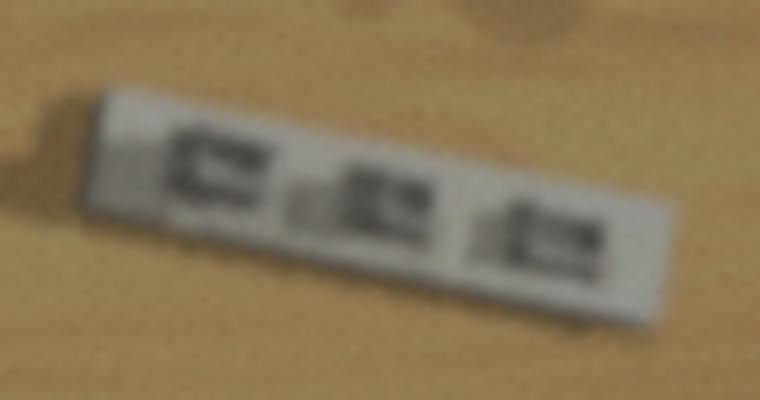

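View pics/rack_s.png

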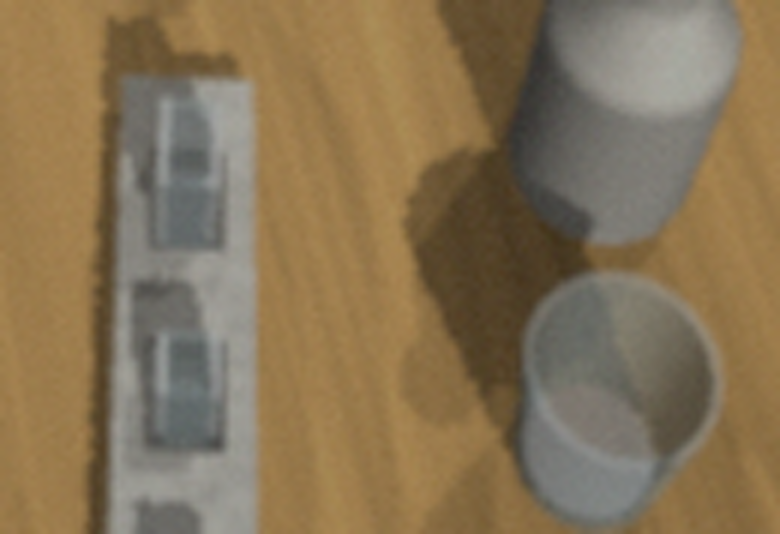

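View pics/ph_t.png

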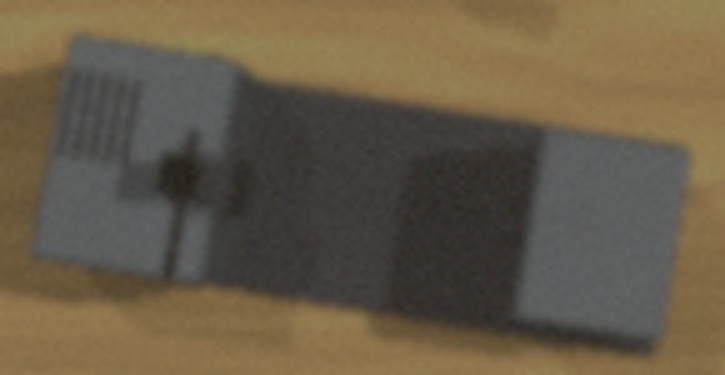

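View pics/ph_s.png

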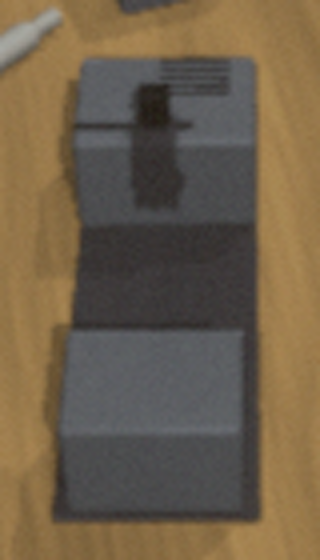

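```bash
cat > m.py <<'E'
from h import *
def rackpose(t):
    hsv=cv2.cvtColor(t,cv2.COLOR_RGB2HSV)
    m=((hsv[:,:,1]<75)).astype(np.uint8); m[:170]=0;m[225:]=0;m[:,:328]=0;m[:,415:]=0
    m=cv2.morphologyEx(m,cv2.MORPH_CLOSE,np.ones((5,5)))
    c=max(cv2.findContours(m,0,2)[0],key=cv2.contourArea)
    P=onz("top",c[:,0].astype(float),.021)
    rc=cv2.minAreaRect((P[:,:2]*1000).astype(np.float32)); return rc,c
if __name__=="__main__":
    t=np.load("top0_p.npy"); d=np.load("top0_d.npy")
    rc,c=rackpose(t); print(rc); print(cv2.boxPoints(rc))
    hsv=cv2.cvtColor(t,cv2.COLOR_RGB2HSV)
    m=((hsv[:,:,1]<75)).astype(np.uint8); m[:160]=0;m[235:]=0;m[:,:138]=0;m[:,280:]=0
    # lamp top & detector top by depth
    e=cal("top")[2]; print(e)
    vv,uu=np.mgrid[0:384,0:512]; uv=np.c_[uu.ravel(),vv.ravel()].astype(float)
    K,k1,e,q=cal("top"); un=cv2.undistortPoints(uv.reshape(-1,1,2),K,np.array([k1,0,0,0,0.]))[:,0]
    W=e+q.apply(np.c_[un,np.ones(len(un))]*d.reshape(-1,1)); W=W.reshape(384,512,3); np.save("top0_W.npy",W)
    Z=W[:,:,2]; print("table z", np.median(Z[230:250,180:260]), "rack z",np.median(Z[195:198,364:368]))
    hm=((Z>.075)&(Z<.105)).astype(np.uint8); hm[:160]=0;hm[235:]=0;hm[:,:138]=0;hm[:,280:]=0
    for c in cv2.findContours(hm,0,2)[0]:
        if cv2.contourArea(c)>200:
            P=onz("top",c[:,0].astype(float),.090); rc=cv2.minAreaRect((P[:,:2]*1000).astype(np.float32)); print(rc, cv2.boundingRect(c))
    np.set_printoptions(linewidth=250,precision=0,suppress=True)
    print((Z[180:214,336:412:1]*1000).round()[::2,::2])
    print((Z[184:206,160:186]*1000).round())
E
python3 m.py
```

```text
((553.3978271484375, -251.29412841796875), (225.1077423095703, 51.47537612915039), 76.589599609375)
[[ 502.25793 -354.80988]
 [ 552.3297  -366.7483 ]
 [ 604.5377  -147.77838]
 [ 554.46594 -135.83997]]
[0.4739469  0.11249799 1.05747599]
table z 0.00044660425469222886 rack z 0.019262662352558912
((529.00927734375, 101.26155090332031), (84.2109146118164, 109.53671264648438), 79.05664825439453) (238, 185, 36, 43)
((576.6112670898438, 359.7257080078125), (110.7412109375, 127.20182037353516), 79.21395874023438) (141, 167, 43, 50)
[[   1.   -4.    0.    1.   -1.    2.   -2.    1.    2.   -4.   -3.   -0.    2.    1.   -1.   -0.    0.    0.   -3.    2.   -2.    0.   -0.   -1.    1.    2.    3.   -0.   -3.   -1.    0.    1.   -2.    3.   -1.   -1.    2.    1.]
 [  -0.   21.   23.   22.   19.    2.    1.   -1.    2.    0.   -1.    1.   -2.    5.   -4.   -0.    1.    3.    2.    0.   -0.   -0.    0.   -3.    2.   -3.    2.   -1.    3.   -2.    4.    0.    0.   -2.    0.   -0.    2.   -3.]
 [   4.   22.   25.   21.   24.   26.   22.   22.   21.   -1.   -1.    2.   -0.   -1.   -0.   -2.    1.    3
[... 6156 characters left out ...]
9.   92.   88.   94.   93.   94.   80.   66.   55.   35.   10.]
 [  89.   92.   91.   92.   93.   92.   90.   92.   91.   88.   90.   91.   92.   94.   90.   89.   90.   85.   79.   64.   55.   39.   63.   47.    8.    9.]
 [  92.   91.   88.   90.   86.   88.   96.   91.   91.   92.   90.   93.   92.   90.   93.   89.   92.   89.   77.   62.   49.   37.   21.    6.   10.   10.]
 [  91.   91.   93.   86.   90.   90.   90.   90.   86.   90.   89.   94.   89.   91.   92.   91.   91.   83.   77.   64.   49.   36.   22.    6.   10.    6.]
 [  89.   90.   89.   89.   87.   89.   91.   92.   91.   91.   93.   90.   89.   89.   93.   92.   89.   84.   71.   60.   45.   31.   19.   10.   10.    9.]]
```

```bash
cat > m2.py <<'E'
from h import *
np.set_printoptions(precision=4,suppress=True)
W=np.load("top0_W.npy");Z=W[:,:,2];X=W[:,:,0];Y=W[:,:,1]
def ext(mask,yaw):
    P=np.c_[X[mask],Y[mask]]; c,s=np.cos(yaw),np.sin(yaw); L=P@np.array([[c,-s],[s,c]])  # local
    lo=np.percentile(L,1.0,axis=0);hi=np.percentile(L,99.0,axis=0); m=(lo+hi)/2
    return hi-lo, np.array([c*m[0]-s*m[1], s*m[0]+c*m[1]])
vv,uu=np.mgrid[0:384,0:512]
def box(u0,u1,v0,v1): return (uu>=u0)&(uu<=u1)&(vv>=v0)&(vv<=v1)
def rect(mask):
    m=cv2.morphologyEx(mask.astype(np.uint8),cv2.MORPH_OPEN,np.ones((3,3)))
    P=np.c_[X[m>0],Y[m>0]]; rc=cv2.minAreaRect((P*1000).astype(np.float32)); return rc
det=box(236,280,180,235)&(Z>.083)&(Z<.099); lamp=box(138,183,160,225)&(Z>.083)&(Z<.0999)
rk=box(330,415,178,218)&(Z>.016)&(Z<.027)
for n,m in(("det",det),("lamp",lamp),("rack",rk)): print(n,rect(m))
for yaw in(-10.5,-10.9,-11.3): 
    for n,m in(("det",det),("lamp",lamp)): print(yaw,n,*ext(m,np.radians(yaw)))
print("rack",*ext(rk,np.radians(-13.4)))
tab=box(160,180,186,202)&(Z>.115)&(Z<.13); print("tab",*ext(tab,np.radians(-10.9)),tab.sum())
cell=box(344,364,182,196)&(Z>.052)&(Z<.07); print("cell",*ext(cell,np.radians(-13.4)),rect(cell))
for n,b in(("beaker",box(370,400,138,165)),("wash",box(338,372,120,158)),("flask",box(275,302,108,140)),("jar",box(286,312,244,270)),("orange",box(305,322,170,186)),("reagent",box(210,236,125,155))):
    m=b&(Z>.03)&(Z<.3); print(n,rect(m), np.percentile(Z[m],98))
s=r.get_state(); print(R.from_quat(s['eef_rot']).as_matrix(), s['tool_pos'])
E
python3 m2.py
```

```text
det ((529.2606811523438, 101.22777557373047), (84.70863342285156, 110.00234985351562), 79.03172302246094)
lamp ((576.9230346679688, 361.322509765625), (110.74526977539062, 127.71051025390625), 78.94043731689453)
rack ((555.7289428710938, -253.18324279785156), (222.0025177001953, 47.6321907043457), 76.50430297851562)
-10.5 det [0.1073 0.0823] [0.5291 0.1016]
-10.5 lamp [0.1247 0.1046] [0.577  0.3616]
-10.9 det [0.1073 0.0823] [0.5292 0.1016]
-10.9 lamp [0.125  0.1046] [0.577  0.3616]
-11.3 det [0.1073 0.0822] [0.5292 0.1016]
-11.3 lamp [0.1249 0.1049] [0.577  0.3617]
rack [0.046  0.2198] [ 0.5551 -0.2529]
tab [0.0214 0.0156] [0.5666 0.3342] 52
cell [0.0201 0.0323] [ 0.5712 -0.1884] ((0.0, 0.0), (0.0, 0.0), 0.0)
beaker ((680.0972290039062, -289.0002746582031), (55.46641540527344, 58.07670593261719), 54.61172103881836) 0.07798145702950388
wash ((713.8218994140625, -188.73892211914062), (62.39200973510742, 53.62814712524414), 39.20011901855469) 0.16206611934662865
flask ((773.3770141601562, -6.447885513305664), (53.19187927246094, 48.62181854248047), 75.59039306640625) 0.11287246001101525
jar ((386.1073913574219, -13.625778198242188), (52.102088928222656, 51.3525276184082), 11.603764533996582) 0.08307161846012132
orange ((616.7681884765625, -81.36672973632812), (14.641940116882324, 3.2017273902893066), 26.27536964416504) 0.058142363758275875
reagent ((724.7129516601562, 187.7974395751953), (58.43872833251953, 55.700294494628906), 86.54315948486328) 0.13288322111244466
[[-0.0007  0.3334 -0.9428]
 [ 0.0014 -0.9428 -0.3334]
 [-1.     -0.0016  0.0001]] [ 0.2081 -0.5888  0.238 ]
```

Emit:
arm_command(
  plan=[
    [0,0,0,0,-0.173],
    [0,0,0,0,-0.173],
    [0,0,0,0,-0.173],
    [0,0,0,0,-0.173],
    [0,0,0,0,-0.173],
    [0,0,0,0,-0.173],
    [0,0,0.055,0,0],
    [0,0,0.055,0,0],
    [0,0,0.055,0,0],
    [0,0,0.055,0,0],
    [0,0,0,0,0],
  ],
  force=20,
)

```text
clock: 1.48
tool_pos: [0.4302, -0.6285, 0.2369]
eef_rot: [0.546, 0.451, -0.543, 0.451]
contact_force: [-0.3, 0.0, -0.8]
opening: 0.002
```

Emit:
arm_command(
  plan=[
    [0,0,0,-0.055,0],
    [0,0,0,-0.055,0],
    [0,0,0,-0.055,0],
    [0,0,0,-0.055,0],
    [0,0,0,-0.055,0],
    [0,0,0,-0.055,0],
    [0,0,0,-0.055,0],
    [0,0,0,-0.055,0],
    [0,0,0,-0.055,0],
    [0,0,0,-0.055,0],
    [0,0,0,-0.055,0],
    [0,0,0,-0.055,0],
  ],
)

```text
clock: 2.98
tool_pos: [0.5502, 0.0165, 0.2387]
eef_rot: [-0.546, -0.449, 0.547, -0.449]
contact_force: [-0.1, -0.2, -0.2]
opening: 0.004
```

```bash
cat >> h.py <<'E'
PO=np.array([.5545,.237]); PY=np.radians(-11.0)
def st(show=True):
    s=r.get_state(); M=R.from_quat(s['eef_rot']).as_matrix(); p=np.array(s['tool_pos'])
    if show: print("t",s['clock'],"pos",p.round(4),"tooly deg",np.degrees(np.arctan2(M[1,1],M[0,1])).round(2),"tilt",M[2].round(3),"F",np.round(s['contact_force'],1),"op",round(s['opening']*.0881,4),"q",np.round(s['q'],2))
    return s,M,p
def goto(t):  # tool-frame shift to world target
    s,M,p=st(); print("shift", (M.T@(np.array(t)-p)).round(4))
def ph(x,y,z): c,s=np.cos(PY),np.sin(PY); return np.array([PO[0]+c*x-s*y,PO[1]+s*x+c*y,z])
E
python3 -c "
from h import *
goto(ph(.04,.098,.103))"
```

```text
t 2.975 pos [0.5502 0.0165 0.2387] tooly deg -11.15 tilt [-1.    -0.     0.001] F [-0.1 -0.2 -0.2] op 0.0004 q [ 0.14  0.61 -0.42  1.78  0.33  0.82 -0.64]
shift [ 0.1352  0.0013 -0.3155]
```

Emit:
arm_command(
  plan=[
    [0,0,0,-0.055,0],
    [0,0,0,-0.055,0],
    [0,0,0,-0.055,0],
    [0,0,0,-0.055,0],
    [0,0,0,-0.055,0],
    [0,0,0.001,-0.04,0],
    [0,0.04,0,0,0],
    [0,0.04,0,0,0],
    [0,0.035,0,0,0],
    [0,0.02,0,0,0],
    [0,0,0,0,0],
    [0,0,0,0,0],
  ],
)

```text
clock: 4.47
tool_pos: [0.6132, 0.3256, 0.1052]
eef_rot: [0.547, 0.449, -0.545, 0.45]
contact_force: [0.2, -0.0, 0.3]
opening: 0.007
```

```bash
python3 -c "
from h import *
goto(ph(-.0145,.098,.103))
for n in ('top','side'):
  p,d=r.snapshot(n)
  crop(p,*((130,155,110,75,5) if n=='top' else (170,70,110,110,5)),n+'1')"
```

```text
t 4.475 pos [0.6132 0.3256 0.1052] tooly deg -11.08 tilt [-1.     0.002 -0.002] F [ 0.2 -0.   0.3] op 0.0006 q [-0.39  0.95 -0.34  1.43  0.38  0.82 -1.05]
shift [ 0.0021 -0.0552  0.0003]
```

View pics/side1.png

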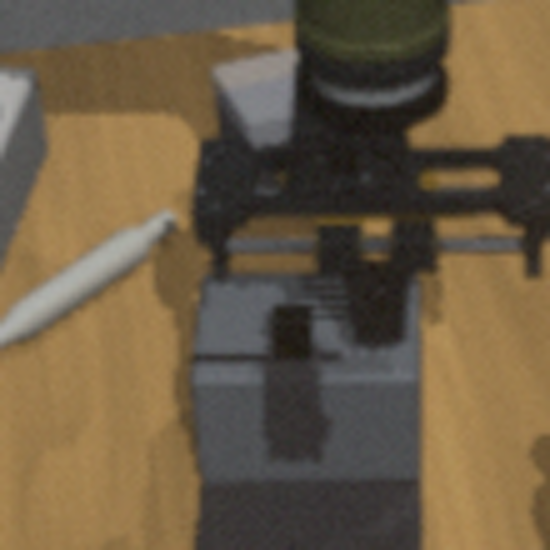

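The crop shows the shut fingers at about (380,310), to the +x side of the black tab at (292,330) and above the housing. Next I push along −x.

Emit:
arm_command(
  plan=[
    [0,0,-0.01,0,0],
    [0,0,-0.01,0,0],
    [0,0,-0.008,0,0],
    [0,0,-0.008,0,0],
    [0,0,-0.006,0,0],
    [0,0,-0.006,0,0],
    [0,0,-0.004,0,0],
    [0,0,0,0,0],
  ],
)

```text
clock: 5.58
tool_pos: [0.5604, 0.3354, 0.1035]
eef_rot: [-0.545, -0.45, 0.546, -0.449]
contact_force: [-0.6, -0.0, 0.5]
opening: 0.007
```

```bash
cat > tab.py <<'E'
from h import *
import sys
n=sys.argv[1]
goto(ph(-.0145,.098,.103))
p,d=r.snapshot('top'); crop(p,130,155,110,75,5,'top'+n)
p,d=r.snapshot('side'); crop(p,170,70,110,110,5,'side'+n)
E
python3 tab.py 2
```

```text
t 5.575 pos [0.5604 0.3354 0.1035] tooly deg -11.02 tilt [-1.    -0.001  0.001] F [-0.6 -0.   0.5] op 0.0006 q [-0.44  0.91 -0.32  1.57  0.38  0.73 -1.13]
shift [ 0.0005 -0.0015 -0.0003]
```

View pics/side2.png

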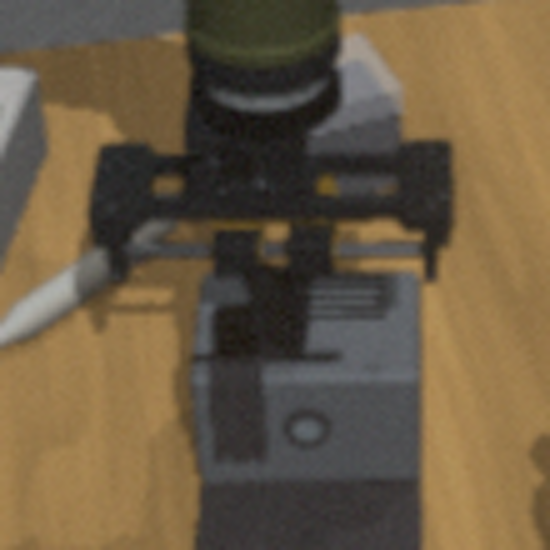

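The lamp port now shows at (307,430) and the tab sits near (232,330), roughly 33 mm further on. I'll push gently towards the stop.

Emit:
arm_command(
  plan=[
    [0,0,-0.002,0,0],
    [0,0,-0.002,0,0],
    [0,0,0,0,0],
  ],
)

```text
clock: 6.05
tool_pos: [0.5571, 0.3357, 0.1035]
eef_rot: [-0.546, -0.449, 0.546, -0.45]
contact_force: [0.6, 0.3, -0.2]
opening: 0.004
```

Emit:
arm_command(
  plan=[
    [0,0,-0.001,0,0],
    [0,0,-0.001,0,0],
    [0,0,0,0,0],
  ],
)

```text
clock: 6.42
tool_pos: [0.5552, 0.3362, 0.1037]
eef_rot: [-0.546, -0.449, 0.546, -0.45]
contact_force: [1.6, -1.5, -1.1]
opening: 0.005
```

```bash
python3 tab.py 3
```

```text
t 6.425 pos [0.5552 0.3362 0.1037] tooly deg -11.06 tilt [-1. -0.  0.] F [ 1.6 -1.5 -1.1] op 0.0005 q [-0.45  0.9  -0.32  1.59  0.39  0.72 -1.14]
shift [ 0.0007  0.0038 -0.0005]
```

View pics/side3.png

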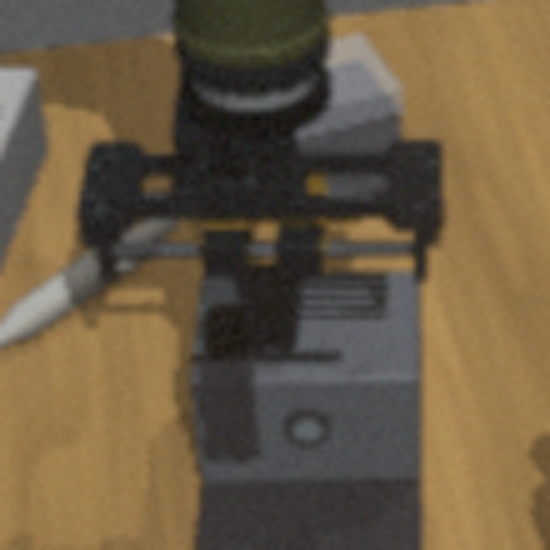

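Emit:
arm_command(
  plan=[
    [0,0,-0.001,0,0],
    [0,0,-0.001,0,0],
    [0,0,0,0,0],
  ],
)

```text
clock: 6.9
tool_pos: [0.5535, 0.3366, 0.1037]
eef_rot: [0.546, 0.449, -0.546, 0.45]
contact_force: [2.0, -1.4, -0.5]
opening: 0.004
```

Emit:
arm_command(
  plan=[
    [0,0,-0.001,0,0],
    [0,0,0,0,0],
    [0,0,0,0,0],
  ],
)

```text
clock: 7.28
tool_pos: [0.5533, 0.3367, 0.1038]
eef_rot: [0.546, 0.449, -0.546, 0.45]
contact_force: [4.0, -1.6, -2.3]
opening: 0.005
```

Emit:
arm_command(
  plan=[
    [0,0,-0.001,0,0],
    [0,0,-0.001,0,0],
    [0,0,0,0,0],
  ],
)

```text
clock: 7.65
tool_pos: [0.5532, 0.3367, 0.1039]
eef_rot: [0.547, 0.448, -0.545, 0.45]
contact_force: [8.4, -2.1, -4.1]
opening: 0.007
```

Force climbs with no motion, so the shutter is at its stop. I back off, lift clear and check the tab.

Emit:
arm_command(
  plan=[
    [0,0,0.012,0,0],
    [0,0,0.02,0,0],
    [0,-0.04,0,0,0],
    [0,-0.05,0,0,0],
    [0,-0.05,0,0,0],
    [0,0,0,0.06,0],
    [0,0,0,0.06,0],
    [0,0,0,0.06,0],
    [0,0,0,0.06,0],
    [0,0,0,0,0],
  ],
)

```text
clock: 8.9
tool_pos: [0.5342, 0.0899, 0.2434]
eef_rot: [-0.546, -0.447, 0.549, -0.448]
contact_force: [0.5, -0.4, -0.2]
opening: 0.003
```

```bash
cat > look.py <<'E'
from h import *
def world(n):
    p,d=r.snapshot(n); K,k1,e,q=cal(n); vv,uu=np.mgrid[0:384,0:512]; uv=np.c_[uu.ravel(),vv.ravel()].astype(float)
    un=cv2.undistortPoints(uv.reshape(-1,1,2),K,np.array([k1,0,0,0,0.]))[:,0]
    return p,(e+q.apply(np.c_[un,np.ones(len(un))]*d.reshape(-1,1))).reshape(384,512,3)
def loc(W,o,yaw):
    c,s=np.cos(yaw),np.sin(yaw); return (W[...,:2]-o)@np.array([[c,-s],[s,c]])
E
python3 -c "
from look import *
p,W=world('top'); crop(p,130,155,110,75,6,'top4')
L=loc(W,PO,PY)[150:235,130:215]; Z=W[150:235,130:215,2]; m=(Z>.114)&(Z<.13); print(m.sum(), L[m].min(0),L[m].max(0),np.median(L[m],0))
goto([.5705,-.1885,.20])
crop(p,325,170,95,50,8,'rack4')"
```

```text
53 [-0.05597567  0.08978818] [-0.03419388  0.10565287] [-0.04536228  0.09686186]
t 8.95 pos [0.5349 0.0939 0.2437] tooly deg -11.25 tilt [-1.    -0.002  0.001] F [-0.1  1.1  0.8] op 0.0007 q [-0.    0.6  -0.42  1.8   0.32  0.81 -0.78]
shift [0.0437 0.0901 0.27  ]
```

View pics/top4.png

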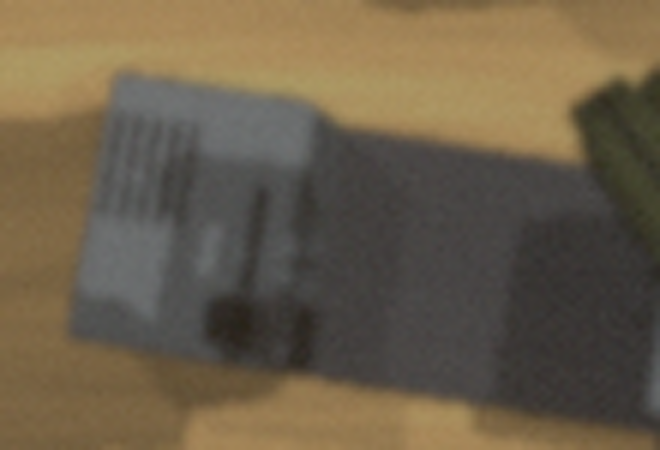

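View pics/rack4.png

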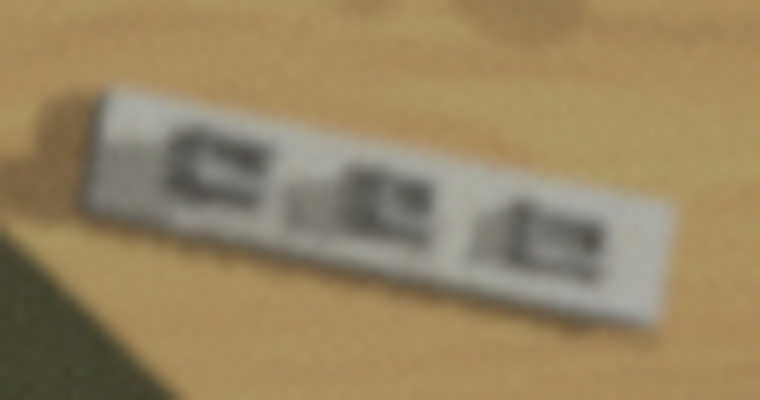

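Candidates in the top view, read from depth:

| Candidate | Pixel | Top height | Cell height |
|---|---|---|---|
| Left slot | (352,191) | 61 mm | 55 mm (tallest) |
| Middle slot | (373,196) | 47 mm | 42 mm (square) |
| Right slot | (394,200) | 38 mm | 32 mm (short) |
| Orange look-alike | (314,178) | – | not in the rack |

The left-slot cell is the one to use. The enlarged crop shows it 30 mm long, with the longest shadow.

Emit:
arm_command(
  plan=[
    [0.06,0,0.045,0.05,0.038],
    [0.06,0,0.045,0.055,0],
    [0.06,0,0,0.055,0],
    [0.06,0,0,0.055,0],
    [0.06,0,0,0.05,0],
    [0.06,0,0,0,0],
    [0.06,0,0,0,0],
  ],
  force=12,
)

```text
clock: 9.82
tool_pos: [0.5598, -0.1669, 0.2438]
eef_rot: [0.554, 0.44, -0.553, 0.439]
contact_force: [-0.4, 0.1, 0.1]
opening: 0.679
```

```bash
python3 -c "
from look import *
goto([.571,-.1885,.032])
p,W=world('side'); cv2.imwrite('pics/side5.png',p[:,:,::-1])"
```

```text
t 9.825 pos [ 0.5598 -0.1669  0.2438] tooly deg -13.05 tilt [-1.     0.    -0.003] F [-0.4  0.1  0.1] op 0.0598 q [ 0.46  0.65 -0.43  1.68  0.33  0.88 -0.33]
shift [0.2118 0.0158 0.0192]
```

View pics/side5.png

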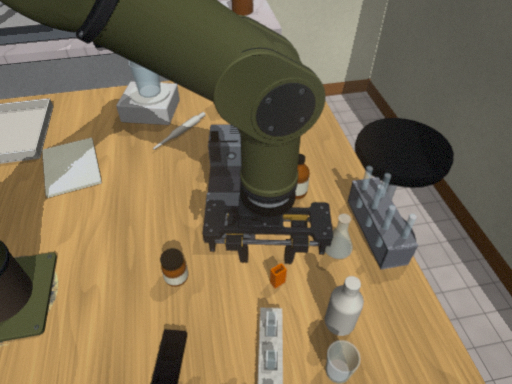

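Emit:
arm_command(
  plan=[
    [0.06,0,0.016,0.019,0.006],
    [0.06,0.05,0,0,0],
    [0.06,0.05,0,0,0],
    [0.06,0.03,0,0,0],
    [0.06,0,0,0,0],
    [0.06,0,0,0,0],
  ],
)

```text
clock: 10.62
tool_pos: [0.5715, -0.1905, 0.115]
eef_rot: [0.556, 0.438, -0.554, 0.438]
contact_force: [0.5, 0.6, 0.1]
opening: 0.682
```

```bash
python3 -c "
from look import *
goto([.571,-.1885,.032])
p,W=world('side'); crop(p,190,180,200,204,3,'side6')"
```

```text
t 10.625 pos [ 0.5715 -0.1905  0.115 ] tooly deg -13.46 tilt [-1.     0.002 -0.001] F [0.5 0.6 0.1] op 0.0601 q [ 0.44  0.84 -0.35  1.73  0.44  0.64 -0.39]
shift [ 0.083  -0.0011 -0.0017]
```

View pics/side6.png

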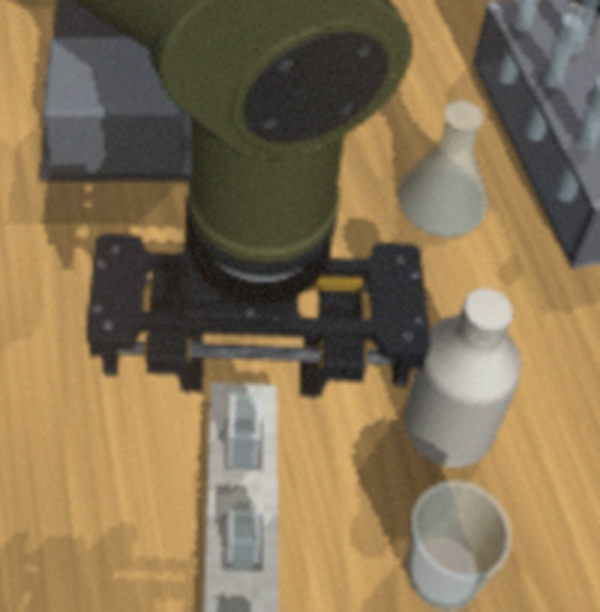

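```bash
python3 -c "
from look import *
for P in ([.571,-.1885,.061],[.571,-.1885,.006],[.5715,-.1905,.115],[.714,-.189,.16],[.663,-.21,.179]): print(P,((proj('side',P)-[190,180])*3).round(),proj('top',P).round(1))"
```

```text
[0.571, -0.1885, 0.061] [[247. 419.]] [[355.1 189. ]]
[0.571, -0.1885, 0.006] [[245. 455.]] [[349.8 190.9]]
[0.5715, -0.1905, 0.115] [[251. 383.]] [[361.6 186.7]]
[0.714, -0.189, 0.16] [[481. 304.]] [[362.9 131.4]]
[0.663, -0.21, 0.179] [[416. 333.]] [[374.5 148.5]]
```

The projections agree: the fingers sit over the tall cell at crop (247,419), and the gripper body clears the wash bottle. I descend and grip.

Emit:
arm_command(
  plan=[
    [0.06,0.02,-0.001,-0.002,0],
    [0.06,0.02,0,0,0],
    [0.06,0.02,0,0,0],
    [0.06,0.015,0,0,0],
    [0.06,0.007,0,0,0],
    [0.06,0,0,0,0],
    [0.06,0,0,0,0],
  ],
)

```text
clock: 11.55
tool_pos: [0.57, -0.19, 0.0324]
eef_rot: [0.556, 0.437, -0.555, 0.438]
contact_force: [0.3, -0.0, 1.3]
opening: 0.678
```

```bash
python3 -c "
from look import *
goto([.571,-.1885,.032])
p,W=world('side'); crop(p,190,230,180,154,4,'side7')"
```

```text
t 11.55 pos [ 0.57   -0.19    0.0324] tooly deg -13.58 tilt [-1.     0.001  0.   ] F [ 0.3 -0.   1.3] op 0.0597 q [ 0.4   0.96 -0.28  1.76  0.5   0.48 -0.45]
shift [ 0.0004  0.0006 -0.0017]
```

View pics/side7.png

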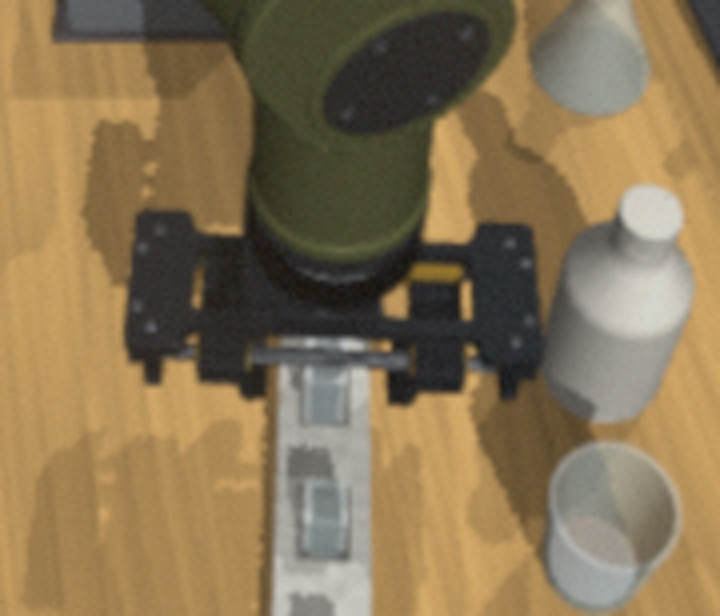

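The fingers straddle the tall cell near (325,390) with room on both sides. Next I close slowly.

Emit:
arm_command(
  plan=[
    [0.04,0,0.0005,-0.0015,0],
    [0.03,0,0,0,0],
    [0.024,0,0,0,0],
    [0.015,0,0,0,0],
    [0.015,0,0,0,0],
    [0.015,0,0,0,0],
    [0.015,0,0,0,0],
  ],
  force=12,
)

```text
clock: 12.48
tool_pos: [0.5702, -0.1886, 0.0317]
eef_rot: [-0.556, -0.437, 0.556, -0.437]
contact_force: [-0.1, 0.9, -0.8]
opening: 0.227
```

Emit:
arm_command(
  plan=[
    [0.015,-0.005,0,0,0],
    [0.015,-0.01,0,0,0],
    [0.015,-0.015,0,0,0],
    [0.015,-0.02,0,0,0],
    [0.015,-0.02,0,0,0],
    [0.015,-0.02,0,0,0],
    [0.015,0,0,0,0],
    [0.015,0,0,0,0],
  ],
)

```text
clock: 13.48
tool_pos: [0.57, -0.1886, 0.1216]
eef_rot: [-0.555, -0.437, 0.556, -0.437]
contact_force: [-0.3, -0.7, -0.6]
opening: 0.227
```

```bash
python3 -c "
from look import *
st()
p,W=world('side'); crop(p,190,200,180,154,4,'side8')
p,W=world('top'); crop(p,320,150,100,70,7,'top8')"
```

```text
t 13.475 pos [ 0.57   -0.1886  0.1216] tooly deg -13.58 tilt [-1. -0.  0.] F [-0.3 -0.7 -0.6] op 0.02 q [ 0.44  0.83 -0.35  1.73  0.43  0.66 -0.39]
```

View pics/side8.png

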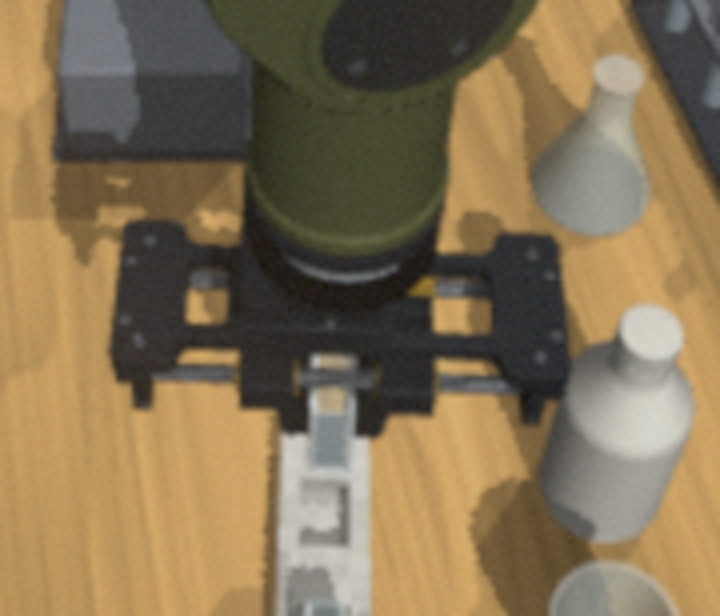

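The cell is held at 20.0 mm opening with its slot visible empty at (325,510). I carry it high over the detector to mid-gap.

Emit:
arm_command(
  plan=[
    [0.015,-0.03,0,0,0],
    [0.015,-0.04,0,0,0],
    [0.015,-0.03,0,0,-0.045],
    [0.015,0,-0.015,-0.03,0],
    [0.015,0,-0.02,-0.045,0],
    [0.015,0,-0.02,-0.05,0],
    [0.015,0,-0.02,-0.05,0],
    [0.015,0,-0.02,-0.05,0],
    [0.015,0,0,-0.05,0],
    [0.015,0,0,-0.05,0],
    [0.015,0,0,-0.04,0],
    [0.015,0,0,-0.02,0],
  ],
)

```text
clock: 15.08
tool_pos: [0.55, 0.2102, 0.221]
eef_rot: [-0.545, -0.451, 0.545, -0.45]
contact_force: [-0.5, -0.6, -1.1]
opening: 0.226
```

```bash
python3 -c "
from look import *
goto(ph(0,0,.056))"
```

```text
t 15.075 pos [0.55   0.2102 0.221 ] tooly deg -10.82 tilt [-1.    -0.001 -0.   ] F [-0.5 -0.6 -1.1] op 0.0199 q [-0.22  0.68 -0.39  1.69  0.33  0.84 -0.94]
shift [ 0.165  -0.0004 -0.0272]
```

Emit:
arm_command(
  plan=[
    [0.015,0,0,-0.027,0],
    [0.015,0,0,0,0],
    [0.015,0.03,0,0,0],
    [0.015,0.03,0,0,0],
    [0.015,0.03,0,0,0],
    [0.015,0.02,0,0,0],
    [0.015,0,0,0,0],
    [0.015,0,0,0,0],
  ],
)

```text
clock: 16.08
tool_pos: [0.5562, 0.233, 0.1124]
eef_rot: [0.546, 0.449, -0.546, 0.45]
contact_force: [0.0, 0.4, 0.4]
opening: 0.224
```

```bash
python3 -c "
from look import *
goto(ph(0,0,.056))
p,W=world('side'); crop(p,170,70,140,190,4,'side9')
p,W=world('top'); crop(p,130,150,160,90,5,'top9')"
```

```text
t 16.075 pos [0.5562 0.233  0.1124] tooly deg -11.08 tilt [-1.     0.001  0.   ] F [0.  0.4 0.4] op 0.0197 q [-0.3   0.84 -0.32  1.73  0.4   0.63 -1.04]
shift [ 0.0564 -0.0025 -0.0036]
```

View pics/side9.png

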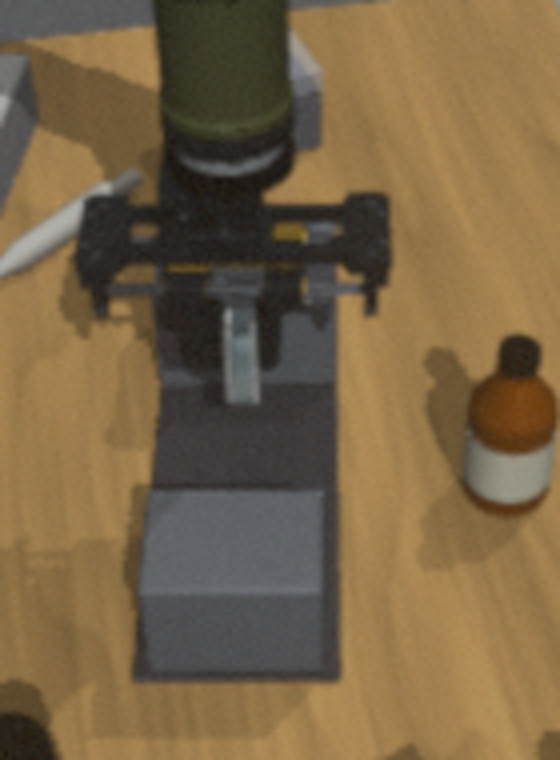

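The cell hangs upright at (242,355), over the gap. I descend, and check the beam line from the lamp port seen at px (231.4,156).

Emit:
arm_command(
  plan=[
    [0.015,0.015,-0.002,-0.003,0],
    [0.015,0.015,0,0,0],
    [0.015,0.015,0,0,0],
    [0.015,0.011,0,0,0],
    [0.015,0,0,0,0],
    [0.015,0,0,0,0],
    [0.015,0,0,0,0],
  ],
)

```text
clock: 17.05
tool_pos: [0.5547, 0.2375, 0.0562]
eef_rot: [0.546, 0.45, -0.545, 0.45]
contact_force: [-0.4, 0.1, -0.6]
opening: 0.226
```

```bash
python3 -c "
from look import *
goto(ph(0,0,.056))
P=onz('side',[[231.4,156]],.055); print('port local',loc(P,PO,PY))
p,W=world('side'); crop(p,170,90,120,150,5,'side10')
# cell clear face in side view: projected corners if as believed
s,M,pp=st(False); 
for z in(.030,.085):
  for x in(-.01,.01): print(((proj('side',ph(x,-.0155,z))-[170,90])*5).round())
p,W=world('top'); crop(p,130,150,160,90,5,'top10')
L=loc(W,PO,PY); Z=W[...,2]; m=(L[...,0]>-.06)&(L[...,0]<.0)&(L[...,1]>.08)&(L[...,1]<.12)&(Z>.114)&(Z<.13); print('tab',m.sum(),L[m].mean(0) if m.any() else '')
"
```

```text
t 17.05 pos [0.5547 0.2375 0.0562] tooly deg -11.01 tilt [-1.     0.001 -0.001] F [-0.4  0.1 -0.6] op 0.0199 q [-0.33  0.92 -0.27  1.75  0.44  0.52 -1.08]
shift [ 0.0002 -0.      0.0006]
port local [[-0.00096996  0.07769378]]
[[286. 479.]]
[[323. 479.]]
[[281. 405.]]
[[319. 405.]]
tab 52 [-0.04543207  0.09678986]
```

View pics/side10.png

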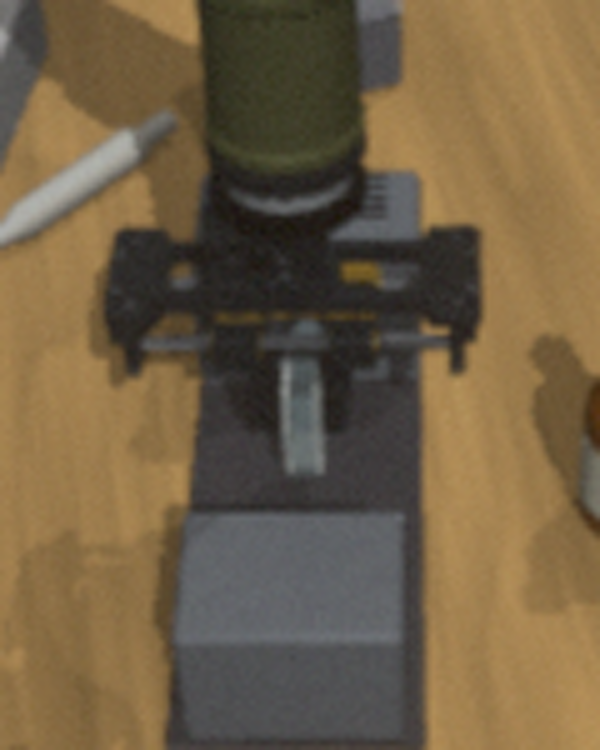

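Emit:
arm_command(
  plan=[
    [0.015,0,0,0,0],
    [0.015,0,0,0,0],
    [0.015,0,0,0,0],
    [0.015,0,0,0,0],
  ],
)

```text
clock: 17.65
tool_pos: [0.5542, 0.2374, 0.0557]
eef_rot: [-0.546, -0.45, 0.546, -0.45]
contact_force: [-0.2, 0.4, -0.9]
opening: 0.222
```

```bash
python3 -c "
from look import *
goto(ph(0,0,.056)); print(r.finish_job())"
```

```text
t 17.65 pos [0.5542 0.2374 0.0557] tooly deg -11.0 tilt [-1.  0.  0.] F [-0.2  0.4 -0.9] op 0.0195 q [-0.33  0.92 -0.27  1.75  0.44  0.52 -1.08]
shift [-0.0003  0.0003  0.0003]
the job is handed in; nothing more can be done
None
```

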